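# Put the battery pack on charge in the sloping dock

## Robot

A 7-joint arm with a two-finger parallel gripper is mounted at the origin on a cart in front of the work surface, level with it; the furniture and walls round the work are solid. World frame = base frame: x ahead of the robot, y to its left, z up, the work surface at z = 0. Lengths are in m, angles in rad, forces in N, time in s.
With the tool pointing down it reaches from about 0.425 to 0.825 m from the base axis. Payload 3.6 kg.
Tool frame: the origin (TCP) lies midway between the tips of the shut fingers; the grasp point (between the pads) lies 19 mm behind it; z points along the fingers, y is the line along which they close (so a half turn about z gives the same grasp; the last joint's range is limited). The gripper opens to 93 mm and grips with 3 to 60 N. Pads are 15 mm wide; open, the fingers measure 128 mm over their backs; the gripper's body (75 mm by 188 mm) begins 65 mm behind the grasp point.
Start: joints at [-1.127, 0.615, -0.013, 1.423, 0.008, 1.103, -0.04], TCP at [0.295, 0.579, 0.219] pointing down, gripper open.
Joint ranges: [-3.12, 3.12], [-0.3, 2.06], [-1.34, 1.32], [0.26, 2.42], [-1.36, 4.5], [0.01, 1.98], [-2.84, 2.84]. Speed limits (rad/s): [2.79, 2.79, 3.14, 3.14, 3.14, 3.14, 3.14].

## Interface

Orientations are given as a rotation vector (axis times angle).
In Python, from plant import * gives the robot as it stands.
- The arm moves only by the shell command python3 -m crank 'ROWS' [FORCE]. ROWS is JSON, a list of rows, each a list of 7 numbers: the opening, from -1 (shut) to 1 (fully open), then the shift along the tool's x, y, z in cm, then the turn, a rotation vector about the tool's x, y, z in rad. In form: [[grip, tx, ty, tz, wx, wy, wz], ...]. A call has 1 to 20 rows; each row shifts and turns the commanded pose from where the row before left it, along the tool's axes as they then stand; what a row does not reach is not made up. A row lasts 1/10 s, in which the tool goes at most 50 mm and 8.59 degrees, less where a joint would pass 70% of its speed; a pose out of reach is approached as far as the arm can. A call is refused whole if a number of a shift passes 5 or a number of a turn 0.15, either way. A call with a gripper value outside its range is refused whole. The fingers move at their own pace and stop on an object; FORCE is the grip in N (left out, the last holds). Time passes only in rows, so rows that do not move let the fingers close. It gives the time, the measured TCP pose, the force, the opening and the grip force at its end, in the units of the state.
- observe(): the state, without advancing time (a new reading comes with each control period).
- camera(name): name is "scene" or "top" or "wrist"; returns (picture, depth): 420x560x3 uint8, blue, green, red; 420x560 float32, m along the optical axis (not along the pixel's ray), 0 where there is no reading.
- calibration(name): a dict with "fovy" (degrees; the focal length in pixels is half the picture's height over the tangent of half this angle, whatever the lens; pixels are square), "cx", "cy" (the principal point, pixels), "k1" (the pictures are not rectified: a ray, as slopes to the right and down, at radius r is drawn at 1 + k1 r^2 times it, then the intrinsics apply), "xyz" and "orientation" of the camera in the world. Camera axes: x right, y down, z forward; pixel columns grow to the right and rows downward; lengths in m; the calibration is good to about 2 mm. A picture is of the moment at which its call begins: read the wrist's pose just before it. calibration takes no time and is no camera call; for the wrist camera it gives the pose at the moment of the call.
- sign_off(): hands the job in; it is judged then, once.
The state is a dict: "time_s": time; "joint_positions": joint angles; "qvel": joint speeds; "joint_torque": joint torques, N m; "tcp_pos": TCP position; "tcp_rot": TCP orientation; "ft_force": force on the tool from outside, world axes, zero at the start; "torque": the same for the moment, N m; "grip_width": finger opening in m; "gripper_force": force on a finger pad.
Only numpy, scipy, OpenCV 4.12 (cv2) and the standard library are available. Lean on these libraries where they do the work, as an engineer would, in place of code of your own. Each camera call takes 0.05 s, during which the arm holds its last target. There are 200 camera calls.

## Task

Put the battery pack on charge: swing the orange dust flap of the charger up and well back so that it stays open by itself, then set the pack into the sloping bay with its orange terminal end towards the flap's hinge, and press it down past the catches until its top is flush with the charger's face. Leave the flap open and do not disturb the other things on the bench.

Things in the scene. Friction and masses are not known exactly. Their poses are not given: they have to be found in the camera images.
- charger: wedge-shaped dark grey charging dock fixed to the bench, 148 x 106 x 102 mm, face sloping 25 degrees down towards its front. Origin: on the bench under the centre of the bay's mouth (64 mm behind its front, 84 mm before its back); x to its back (the high side), y to its left, z up
- charger_bay: the bay in the sloping face, 115 mm (x) by 69.5 mm (y) by 38 mm deep, mouth edges chamfered 4 mm. Origin: centre of the mouth, in the plane of the face, 68 mm above the bench over the charger's origin; x up the slope towards the flap's hinge, y to the left, z square out of the face (25 degrees from vertical, leaning to the front)
- catch (a point): point in the middle of the bay, 23 mm below the mouth, level with two sprung roller catches that stick 5 mm out of the long walls. A pack only laid in rests on them about 20 mm proud; 10 to 18 N square to the face pushes it past them and they snap into its side grooves
- flap (a joint): orange dust flap over the bay, 130 x 88 x 3 mm, hinged at the upper end of the face; 0 = shut on the face, grows as it swings up and back, 2.3 rad = fully back at its stop; a stiff hinge keeps it where it is left
- flap_hinge (a point): middle of the flap's hinge axis (the axis is the charger's y), 70 mm up the slope from the bay's mouth centre and 4.5 mm out of the face
- flap_grip (a point): middle of the black pull on the outside of the flap near its free edge; the pull is 26 mm wide along the hinge's direction, 11 mm thick and stands 24 mm out of the flap; this point is 121 mm from the hinge axis, 12 mm above the flap's outer surface
- battery: black battery pack, 110 (x) x 66 (y) x 38 mm block with side grooves, standing on its flat underside, with a ribbed grip on top: 74 mm along x, 26 mm across y, 26 mm high (total height 64 mm); about 0.4 kg. Origin: centre of the underside; +x end has the orange terminal cap, z up
- battery_top (a point): centre of the pack's top face, at the foot of the grip, 38 mm above its underside
- battery_terminal (a point): middle of the top edge of the pack's orange terminal end, 55 mm along +x from battery_top
- solvent_can: bystander: flat metal solvent can, 58 x 95 x 168 mm, origin under its centre
- duct_tape: bystander: grey roll of tape lying flat, 103 mm across, 48 mm high, origin under its centre
- pliers: bystander: pliers lying flat, 190 x 54 x 14 mm, origin under the centre
- box_screws: bystander: small carton, 70 x 45 x 30 mm, origin under its centre
- tape_measure: bystander: tape measure standing upright, 84 x 36 x 60 mm, origin under its centre
- marker: bystander: pen lying on the bench, 135 mm long, 16 mm thick, origin under its centre
Not all that is in view belongs to the job. There is more than one size of the battery; the one meant has the size given above.

How it is judged:
On the way:
1. the flap is swung back and stays open (value of joint flap above 1.6 rad and contact force between the fingers and flap below 0.1 N), for 0.2 s.
At the end, for the whole second after the job is handed in: The flap still stands open (more than 1.5 rad); the pack lies in the bay, orange terminal end towards the hinge, its top face level with the charger's face within 3 mm and parallel to it within 0.05 rad, centred within 6 mm, at rest and released (value of joint flap above 1.5 rad and z of battery_top in the frame of charger_bay between -0.003 and 0.003 m and x of battery_top in the frame of charger_bay between -0.006 and 0.006 m and y of battery_top in the frame of charger_bay between -0.006 and 0.006 m and x of battery_terminal in the frame of charger_bay above 0.045 m and angle between the z axis of battery and the z axis of charger_bay, either way round below 0.05 rad and linear speed of battery below 0.01 m/s); the robot touches nothing.
It fails at once if the solvent can is tipped or shifted by more than 3 cm (distance of solvent_can from where it was at the start of the episode above 0.03 m or angle between solvent_can's own z axis and vertical above 0.5 rad).
It fails at once if another thing on the bench is shifted by more than 3 cm (distance of any of duct_tape, pliers, box_screws, tape_measure, marker from where it was at the start of the episode above 0.03 m).
It also fails if it takes over 58 s, if anything falls off the work surface, if the arm or the gripper's body presses on something with over 40 N, if the wrist force passes 120 N, or if a joint passes its speed limit or range.

## Working session

There is one attempt and no reset: what is moved stays moved. The work goes in short steps, Python scripts to look and compute and a shell command to move; the robot and the scene stay as the last step left them, time stands still between calls to the robot, and variables do not carry over. Pictures are saved under pics/ and viewed, at most 11 in all, crops included, and the job is handed in when it is done.

```bash
ls; mkdir -p pics; cat > h.py <<'E'
from plant import *
import numpy as np, cv2
from scipy.spatial.transform import Rotation as R
def rot(o):
    o=np.array(o,float)
    if o.shape==(3,3): return o
    return R.from_rotvec(o).as_matrix() if o.size==3 else R.from_quat(o).as_matrix()
def K(c):
    f=210/np.tan(np.radians(c["fovy"])/2)
    return np.array([[f,0,c["cx"]],[0,f,c["cy"]],[0,0,1]])
def rays(c,px):
    px=np.array(px,float).reshape(-1,2)
    k=K(c); d=(px-[c["cx"],c["cy"]])/k[0,0]; u=d.copy()
    for _ in range(20): u=d/(1+c["k1"]*(u**2).sum(1,keepdims=True))
    return np.c_[u,np.ones(len(u))]
def cloud(c,px,z):  # points from depth
    return (rays(c,px)*np.asarray(z).reshape(-1,1))@rot(c["orientation"]).T+np.array(c["xyz"])
def plane(c,px,h):
    d=rays(c,px)@rot(c["orientation"]).T; o=np.array(c["xyz"])
    return o+d*((h-o[2])/d[:,2:])
E
python3 - <<'E'
from h import *
for n in("scene","top"):
    c=calibration(n); print(n,c)
    p,d=camera(n); cv2.imwrite(f"pics/{n}0.png",p); np.savez(f"{n}0.npz",p=p,d=d)
print(observe())
E
```

```text
pics
scene {'fovy': 43.06603488648255, 'cx': 283.0393057348511, 'cy': 212.29257373945185, 'k1': 0.0728878393466257, 'xyz': array([ 0.0323131 , -0.77526861,  0.82529607]), 'orientation': array([-2.06925089,  0.4735318 , -0.24599436])}
top {'fovy': 44.29540131161289, 'cx': 286.63509504681, 'cy': 207.9803977431065, 'k1': -0.13203614850254375, 'xyz': array([0.33556615, 0.31131592, 1.17399479]), 'orientation': array([-2.15001103,  2.10304642, -0.21135466])}
{'time_s': 0.1, 'joint_positions': array([-1.12648948,  0.61584456, -0.01263421,  1.42473221,  0.00810532,
        1.10339489, -0.04036174]), 'qvel': array([ 8.11431677e-05, -1.95683006e-03,  2.04279319e-03, -3.48173058e-03,
       -1.31640650e-03,  3.81835908e-04, -9.91922885e-04]), 'joint_torque': array([ 1.34503156e-03, -4.60040081e+01,  2.10202206e-01, -1.66243744e+01,
       -6.11205725e-02,  1.69226975e-02,  1.18317357e-04]), 'tcp_pos': array([0.29450321, 0.57865658, 0.21758478]), 'tcp_rot': array([-0.73242439, -3.05448483,  0.00356523]), 'ft_force': array([-0.0518471 ,  0.79302719,  0.26695373]), 'torque': array([-0.02318946, -0.04746488, -0.03321926]), 'gripper_force': 0.0, 'grip_width': 0.09300281644568842}
```

View pics/scene0.png

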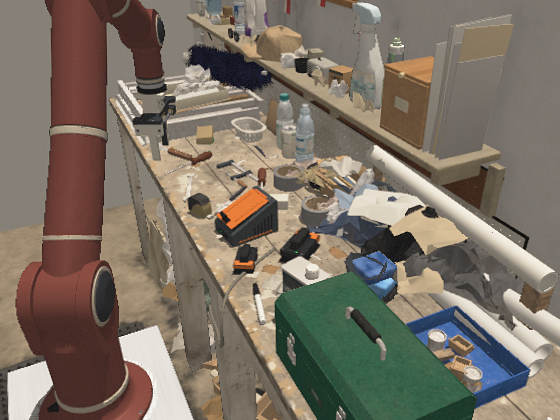

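View pics/top0.png

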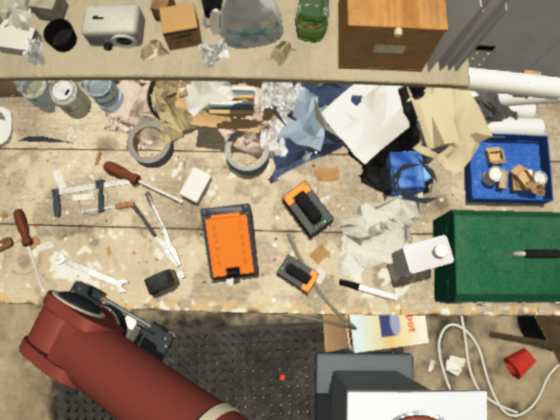

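The top view shows the charger with its orange flap at about (230,242) and the pull near (235,272). The big pack is at (307,209) and the small decoy at (298,273). The solvent can is at (418,260) and the screw box at (196,185). Next I'll measure them.

```bash
python3 - <<'E'
from h import *
T=np.load("top0.npz");c=calibration("top");p,d=T["p"],T["d"]
crop=cv2.resize(p[165:300,185:345],None,fx=5,fy=4.4,interpolation=cv2.INTER_CUBIC)
crop=cv2.resize(p[165:300,185:345],(711,600),interpolation=cv2.INTER_CUBIC);cv2.imwrite("pics/crop0.png",crop)
hsv=cv2.cvtColor(p,cv2.COLOR_BGR2HSV)
m=cv2.inRange(hsv,(3,150,150),(18,255,255)); m[:160]=0;m[310:]=0
n,l,s,ce=cv2.connectedComponentsWithStats(m)
for i in range(1,n):
    if s[i,4]<25: continue
    v,u=np.nonzero((l==i)&(d>0)); P=cloud(c,np.c_[u,v],d[v,u])
    r=cv2.minAreaRect(P[:,:2].astype(np.float32)*1000)
    print(s[i],"mean",P.mean(0).round(4),"z",np.percentile(P[:,2],[5,50,95]).round(3),"rect",np.round(r[0],1),np.round(r[1],1),round(r[2],1))
    if s[i,4]>800:
        A=np.c_[P[:,:2],np.ones(len(P))];q=P
        for _ in range(4):
            k=np.linalg.lstsq(np.c_[q[:,:2],np.ones(len(q))],q[:,2],rcond=None)[0]
            res=P[:,2]-A@k;q=P[abs(res)<.004]
        print("plane",k,"slope",np.degrees(np.arctan(np.hypot(*k[:2]))),"azimuth uphill",np.degrees(np.arctan2(k[1],k[0])),len(q),len(P))
v,u=np.mgrid[165:260,265:350].reshape(2,-1);P=cloud(c,np.c_[u,v],d[v,u])
np.savez("b.npz",P=P,u=u,v=v)
for lo,hi in((.03,.045),(.055,.075)):
    q=P[(P[:,2]>lo)&(P[:,2]<hi)]; 
    mm=np.zeros((420,560),np.uint8);k=(P[:,2]>lo)&(P[:,2]<.08);mm[v[k],u[k]]=1
    n,l,s,ce=cv2.connectedComponentsWithStats(mm);j=1+s[1:,4].argmax();g=(l[v,u]==j)&k
    r=cv2.minAreaRect(P[g][:,:2].astype(np.float32)*1000);print(lo,g.sum(),P[g].mean(0).round(4),r,np.percentile(P[g][:,2],[5,50,95]),ce[j])
E
```

```text
[283 182  28  24 234] mean [0.5875 0.2827 0.04  ] z [0.035 0.039 0.059] rect [587. 281.] [26.2 63.7] 36.7
[ 205  212   49   66 2465] mean [0.465  0.4243 0.0813] z [0.058 0.082 0.104] rect [463.4 424.8] [126.1  90.1] 8.1
plane [ 0.39989628  0.05914057 -0.12950311] slope 22.01081297971293 azimuth uphill 8.41248210358275 2212 2457
[301 270  17  23 149] mean [0.3897 0.2488 0.029 ] z [0.026 0.029 0.032] rect [391.1 248.7] [19.6 48.3] 57.2
0.03 1424 [0.5534 0.2565 0.0453] ((555.8700561523438, 256.3235778808594), (110.74342346191406, 66.95999145507812), 37.551353454589844) [0.0347653  0.03962425 0.06564235] [307.44733146 207.53792135]
0.055 384 [0.5545 0.2563 0.0632] ((555.4298095703125, 256.13250732421875), (73.3725814819336, 26.354637145996094), 38.3670768737793) [0.05826375 0.06343503 0.06738022] [307.96875    205.48177083]
```

View pics/crop0.png

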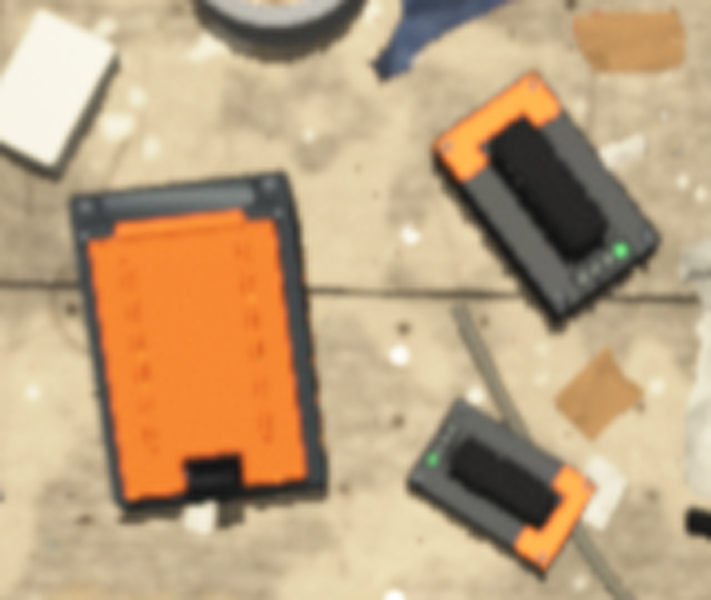

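The crop shows the flap's free edge and black pull at the front, around crop pixel (215,470). The big pack's orange cap points up and left, and its grip is at (550,185). Pack: centre (0.5555, 0.256), yaw about 38°, size 110x67 and top at 0.0396, which matches the spec. Next I'll refine the charger pose.

```bash
python3 - <<'E'
from h import *
T=np.load("top0.npz");c=calibration("top");d=T["d"]
v,u=np.mgrid[190:295,185:275].reshape(2,-1);P=cloud(c,np.c_[u,v],d[v,u])
mm=np.zeros((420,560),np.uint8);k=(P[:,2]>.02)&(d[v,u]>0);mm[v[k],u[k]]=1
n,l,s,ce=cv2.connectedComponentsWithStats(mm);j=1+s[1:,4].argmax();g=(l[v,u]==j)
r=cv2.minAreaRect(P[g][:,:2].astype(np.float32)*1000);print("body",r)
# flap corners from picture, on planes at their heights (back .103, front .049)
cr=np.array([[90,240],[278,222],[306,480],[125,500]])/4.444+[185,165]
F=np.r_[plane(c,cr[:2],.103),plane(c,cr[2:],.048)];print("flap corners",F.round(4))
b=F[:2].mean(0);f=F[2:].mean(0);e=b-f;print("len",np.hypot(*e[:2]),"yaw",np.degrees(np.arctan2(e[1],e[0])),"mid",((b+f)/2).round(4), "width",np.linalg.norm(F[0]-F[1]),np.linalg.norm(F[2]-F[3]))
for yaw in (7.5,8.2,9):
    a=np.radians(yaw);A=np.array([[np.cos(a),np.sin(a)],[-np.sin(a),np.cos(a)]])
    q=P[g][:,:2]@A.T; print(yaw,np.percentile(q,[1,99],axis=0).round(4).tolist(), q.min(0).round(4),q.max(0).round(4))
# profile along x at side of flap body & flap
q=np.c_[P[g][:,:2]@A.T,P[g][:,2]]
# pull
w=cv2.cvtColor(T["p"],cv2.COLOR_BGR2HSV)[v,u,2]
k=g&(w<60)&(u>222)&(u<242)&(v>262)&(v<276);print("pull",k.sum(),np.median(P[k],0).round(4),P[k].min(0).round(4),P[k].max(0).round(4), P[k][P[k][:,2]>.06].mean(0))
E
```

```text
body ((470.5859375, 425.7469482421875), (150.4030303955078, 107.24573516845703), 8.08474349975586)
flap corners [[0.5126 0.4743 0.103 ]
 [0.5233 0.3853 0.103 ]
 [0.4052 0.3711 0.048 ]
 [0.3932 0.4594 0.048 ]]
len 0.11966294142662529 yaw 6.998491953640875 mid [0.4586 0.4225 0.0755] width 0.08963799258789658 0.08910600817552453
7.5 [[0.449, 0.3076], [0.5949, 0.4128]] [0.4468 0.3068] [0.5975 0.4146]
8.2 [[0.4533, 0.3011], [0.5992, 0.4061]] [0.4513 0.3006] [0.6017 0.4079]
9 [[0.4582, 0.2934], [0.604, 0.3985]] [0.4564 0.2925] [0.6067 0.4004]
pull 87 [0.4041 0.413  0.0789] [0.3977 0.4001 0.0333] [0.4138 0.4273 0.0866] [0.40508674 0.41420501 0.07818008]
```

```bash
python3 -m crank '[[0.1,0,0,0,0,0,-0.121],[0.1,0,0,0,0,0,-0.121],[0.1,0,0,0,0,0,-0.121],[0.1,0,0,0,0,0,-0.121],[0.1,0,0,0,0,0,-0.121],[0.1,-1.75,-3.53,1.95,0,0,0],[0.1,-1.75,-3.53,1.95,0,0,0],[0.1,-1.75,-3.53,1.95,0,0,0],[0.1,-1.75,-3.53,1.95,0,0,0],[0.1,-1.75,-3.53,1.95,0,0,0],[0.1,0,0,0,0,0,0],[0.1,0,0,0,0,0,0],[0.1,0,0,0,0,0,0]]' 30
cat >> h.py <<'E'
O=np.array([.459,.423,0]);YAW=np.radians(7.7)
E
python3 - <<'E'
from h import *
p,d=camera("wrist");c=calibration("wrist");cv2.imwrite("pics/w1.png",p);np.savez("w1.npz",p=p,d=d,**{k:np.array(x) for k,x in c.items()})
s=observe();M=R.from_rotvec(s["tcp_rot"]).as_matrix();print(s["tcp_pos"],M.round(3),s["joint_positions"])
A=np.array([[np.cos(YAW),np.sin(YAW),0],[-np.sin(YAW),np.cos(YAW),0],[0,0,1]])
print("in charger",A@(s["tcp_pos"]-O))
E
```

```text
time_s: 1.4
tcp_pos: [0.4041, 0.4178, 0.1215]
tcp_rot: [0.214, -3.134, -0.003]
ft_force: [-0.2, -0.3, -1.0]
grip_width: 0.0515
gripper_force: 0.0
[0.40399576 0.4181533  0.12169063] [[-0.991 -0.137 -0.   ]
 [-0.137  0.991  0.002]
 [-0.     0.002 -1.   ]] [-0.73234101  0.62221879 -0.16973397  1.73916233  0.13688245  0.79021839
  0.74069072]
in charger [-0.05515767  0.00256681  0.12169063]
```

View pics/w1.png

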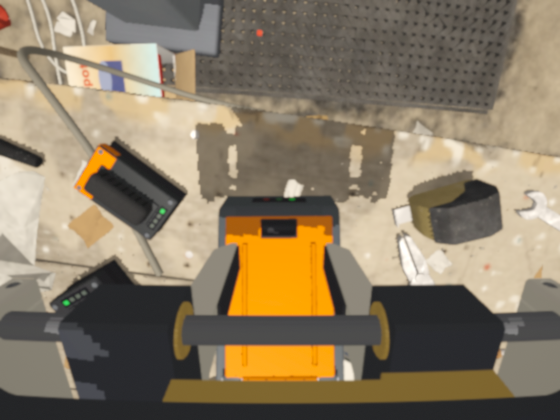

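The wrist view shows the black pull at (279,228), between the fingers at about x=225 and x=335, with the flap's orange sides vertical in the picture. I'll cast those points for a second measurement.

```bash
python3 - <<'E'
from h import *
T=np.load("w1.npz");c={k:T[k] for k in T.files};p,d=c["p"],c["d"]
A=np.array([[np.cos(YAW),np.sin(YAW),0],[-np.sin(YAW),np.cos(YAW),0],[0,0,1]])
hsv=cv2.cvtColor(p,cv2.COLOR_BGR2HSV);m=cv2.inRange(hsv,(3,150,120),(20,255,255))
dark=(hsv[...,2]<70)
v,u=np.mgrid[215:240,255:302].reshape(2,-1);k=dark[v,u]&(d[v,u]>0);P=cloud(c,np.c_[u,v],d[v,u])
k&=P[:,2]>.064
Q=(P[k]-O)@A.T;print("pull top",k.sum(),u[k].min(),u[k].max(),v[k].min(),v[k].max(),np.median(Q,0).round(4),Q.min(0).round(4),Q.max(0).round(4))
v,u=np.nonzero((m>0)&(d>0));P=cloud(c,np.c_[u,v],d[v,u]);k=(P[:,0]>.38)&(P[:,0]<.54)&(P[:,1]>.36)&(P[:,1]<.48)&(P[:,2]>.04)
Q=(P[k]-O)@A.T
for a in range(225,245,4):
    row=u[k][v[k]==a]; 
    e=(cloud(c,[[row.min(),a],[row.max(),a]],d[a,[row.min(),row.max()]])-O)@A.T; print(a,row.min(),row.max(),e.round(4).tolist())
print(Q.min(0),Q.max(0))
B=np.c_[Q[:,0],np.ones(len(Q))]
kk=np.polyfit(Q[:,0],Q[:,2],1);print("slope",np.degrees(np.arctan(kk[0])),"z at 0",kk[1])
E
```

```text
pull top 492 262 295 220 235 [-0.0595  0.0013  0.0819] [-0.0636 -0.0115  0.0752] [-0.0523  0.0133  0.0845]
225 226 332 [[-0.0524, -0.0423, 0.0585], [-0.0525, 0.0448, 0.0583]]
229 226 331 [[-0.0496, -0.0422, 0.0603], [-0.0499, 0.0437, 0.0608]]
233 226 331 [[-0.0461, -0.0423, 0.0604], [-0.0464, 0.044, 0.0607]]
237 225 332 [[-0.0381, -0.0454, 0.05], [-0.044, 0.0445, 0.0634]]
241 225 332 [[-0.0354, -0.0452, 0.0523], [-0.0407, 0.0445, 0.064]]
[-0.08284597 -0.04542466  0.04146294] [0.06147561 0.04755287 0.23935737]
slope 6.211299912330062 z at 0 0.08601664273639453
```

```bash
python3 -m crank '[[0.1,0,-0.15,2,0,0,0],[0.1,0,0,2,0,0,0],[0.1,0,0,1.5,0,0,0],[0.1,0,0,0.6,0,0,0],[0.1,0,0,0,0,0,0],[-1,0,0,0,0,0,0],[-1,0,0,0,0,0,0],[-1,0,0,0,0,0,0],[-1,0,0,0,0,0,0],[-1,0,0,0,0,0,0]]' 30
python3 - <<'E'
import numpy as np
a=np.radians(196.2-np.r_[0:121:8]);P=12.1*np.c_[np.cos(a),np.sin(a)]
print((-np.diff(P,axis=0)).round(2).tolist())
E
```

```text
time_s: 2.45
tcp_pos: [0.4055, 0.416, 0.0608]
tcp_rot: [-0.212, 3.133, 0.004]
ft_force: [0.8, 2.1, 0.3]
grip_width: 0.0259
gripper_force: 30.0
[[0.36, -1.65], [0.12, -1.68], [-0.11, -1.68], [-0.35, -1.65], [-0.57, -1.59], [-0.79, -1.49], [-0.99, -1.37], [-1.17, -1.22], [-1.33, -1.04], [-1.46, -0.85], [-1.56, -0.64], [-1.64, -0.41], [-1.68, -0.18], [-1.69, 0.05], [-1.66, 0.29]]
```

```bash
python3 -m crank '[[-1,0.36,0,-1.65,0,0,0],[-1,0.12,0,-1.68,0,0,0],[-1,-0.11,0,-1.68,0,0,0],[-1,-0.35,0,-1.65,0,0,0],[-1,0,0,0,0,0,0]]'
```

```text
time_s: 2.95
tcp_pos: [0.4059, 0.416, 0.1289]
tcp_rot: [-0.21, 3.132, 0.006]
ft_force: [0.1, 2.6, -1.0]
grip_width: 0.0258
gripper_force: 30.0
```

Still gripping at 25.8 mm with low forces, so I'll continue the arc.

```bash
python3 -m crank '[[-1,-0.57,0,-1.59,0,0,0],[-1,-0.79,0,-1.49,0,0,0],[-1,-0.99,0,-1.37,0,0,0],[-1,-1.17,0,-1.22,0,0,0],[-1,-1.33,0,-1.04,0,0,0],[-1,-1.46,0,-0.85,0,0,0],[-1,-1.56,0,-0.64,0,0,0],[-1,-1.64,0,-0.41,0,0,0],[-1,-1.68,0,-0.18,0,0,0],[-1,-1.69,0,0.05,0,0,0],[-1,-1.66,0,0.29,0,0,0],[-1,0,0,0,0,0,0],[-1,0,0,0,0,0,0]]'
python3 - <<'E'
from h import *
p,d=camera("scene");cv2.imwrite("pics/s1.png",cv2.resize(p[130:290,150:350],(750,600)))
E
```

```text
time_s: 4.25
tcp_pos: [0.5493, 0.4365, 0.2123]
tcp_rot: [-0.212, 3.133, 0.008]
ft_force: [-0.0, 3.9, 4.8]
grip_width: 0.0254
gripper_force: 30.0
```

View pics/s1.png

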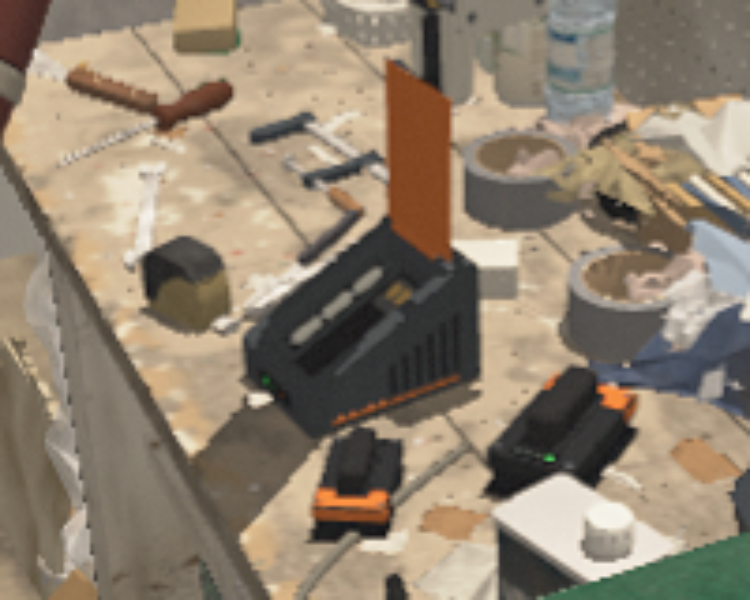

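The flap stands upright at crop pixel (420,160) and the bay is open at (350,310). I'll release, rise and go over to the pack.

```bash
python3 -m crank '[[0.1,0,0,0,0,0,0],[0.1,0,0,0,0,0,0],[0.1,0,0,0,0,0,0],[0.1,0,0,-2.5,0,0,0],[0.1,0,0,-3,0,0,0],[0.1,0.37,-3.6,0,0,0,0],[0.1,0.37,-3.6,0,0,0,0],[0.1,0.37,-3.6,0,0,0,0],[0.1,0.37,-3.6,0,0,0,0],[0.1,0.37,-3.6,0,0,0,0],[0.1,0,0,3,0,0,-0.1325],[0.1,0,0,3,0,0,-0.1325],[0.1,0,0,3,0,0,-0.1325],[0.1,0,0,3,0,0,-0.1325],[0.1,0,0,0,0,0,0],[0.1,0,0,0,0,0,0]]'
python3 - <<'E'
from h import *
p,d=camera("wrist");c=calibration("wrist");cv2.imwrite("pics/w2.png",p);np.savez("w2.npz",p=p,d=d,**{k:np.array(x) for k,x in c.items()})
s=observe();t=s["tcp_pos"];M=R.from_rotvec(s["tcp_rot"]).as_matrix();print(t,M.round(3).tolist())
v,u=np.mgrid[0:420,0:560].reshape(2,-1);P=cloud(c,np.c_[u,v],d[v,u])
k=(d[v,u]>0)&(np.hypot(P[:,0]-.5555,P[:,1]-.2562)<.075)
for lo,hi in((.03,.08),(.053,.075)):
    g=k&(P[:,2]>lo)&(P[:,2]<hi);print(lo,g.sum(),cv2.minAreaRect(P[g][:,:2].astype(np.float32)*1000),np.median(P[g],0))
p,d=camera("top");c=calibration("top");cv2.imwrite("pics/t2.png",cv2.resize(p[165:300,185:345],(711,600),interpolation=cv2.INTER_CUBIC));np.savez("top2.npz",p=p,d=d)
E
```

```text
time_s: 5.9
tcp_pos: [0.5548, 0.2523, 0.146]
tcp_rot: [1.019, -2.97, 0.001]
ft_force: [0.4, -0.3, 0.3]
grip_width: 0.0511
gripper_force: 0.0
[0.55564456 0.25306053 0.14724963] [[-0.789, -0.614, 0.001], [-0.614, 0.789, 0.0], [-0.001, -0.001, -1.0]]
0.03 7571 ((555.26611328125, 257.3086242675781), (110.6465072631836, 66.42105865478516), 37.526634216308594) [0.54847665 0.25234798 0.04100952]
0.053 2288 ((554.2161865234375, 256.5489807128906), (72.48199462890625, 25.999067306518555), 37.29128646850586) [0.55172193 0.254441   0.06573458]
```

View pics/w2.png

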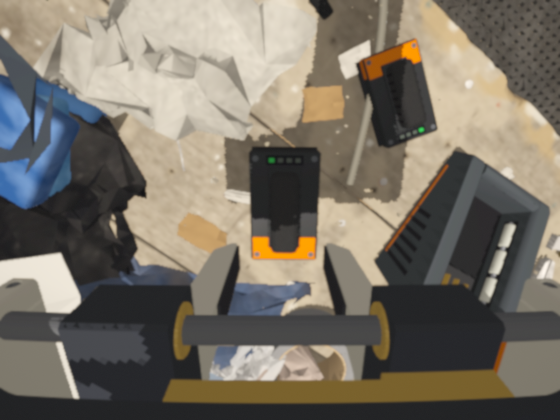

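View pics/t2.png

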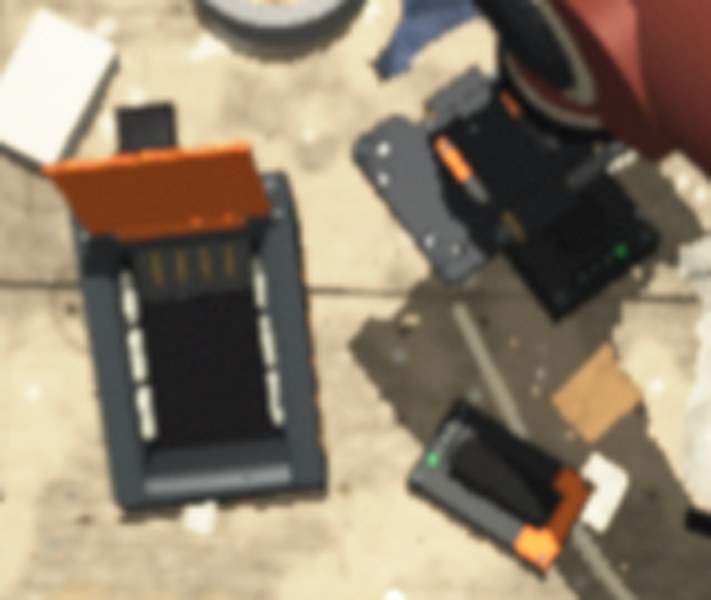

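The pack is centred near (285,205) in the wrist view, with its orange cap at the bottom. In the top view the bay is open, with its roller rails at crop x≈135 and x≈270, and the flap stays up. I'll hover over the bay for a direct wrist measurement before grasping.

```bash
python3 -m crank '[[0.1,0,0,-4,0,0,0],[0.1,0,0,-4,0,0,0],[0.1,0,0,-3.5,0,0,0],[0.1,-0.95,4.48,0,0,0,0],[0.1,-0.95,4.48,0,0,0,0],[0.1,-0.95,4.48,0,0,0,0],[0.1,-0.95,4.48,0,0,0,0],[0.1,0,0,0,0,0,0],[0.1,0,0,0,0,0,0],[0.1,0,0,0,0,0,0]]'
python3 - <<'E'
from h import *
p,d=camera("wrist");c=calibration("wrist");np.savez("w3.npz",p=p,d=d,**{k:np.array(x) for k,x in c.items()})
cv2.imwrite("pics/w3.png",p)
def ana(c,d,ttl):
    A=np.array([[np.cos(YAW),np.sin(YAW),0],[-np.sin(YAW),np.cos(YAW),0],[0,0,1]])
    v,u=np.mgrid[0:420,0:560].reshape(2,-1);g=d[v,u]>0;Q=(cloud(c,np.c_[u,v],d[v,u])-O)@A.T
    k=g&(abs(Q[:,0])<.05)&(abs(Q[:,1])>.041)&(abs(Q[:,1])<.049)&(Q[:,2]>.03)&(Q[:,2]<.11)
    q=Q[k]
    for _ in range(4):
        co=np.linalg.lstsq(np.c_[q[:,:2],np.ones(len(q))],q[:,2],rcond=None)[0]
        r=Q[k][:,2]-np.c_[Q[k][:,:2],np.ones(k.sum())]@co;q=Q[k][abs(r)<.003]
    print(ttl,"plane",co.round(4),np.degrees(np.arctan(co[0])),len(q))
    h=Q[:,2]-(np.tan(np.radians(25))*Q[:,0]+co[2])
    on=g&(abs(h)<.004)
    for x in np.arange(-.04,.05,.015):
        b=on&(abs(Q[:,0]-x)<.005)
        L=Q[b&(Q[:,1]>.02)&(Q[:,1]<.07),1];Rr=Q[b&(Q[:,1]<-.02)&(Q[:,1]>-.07),1]
        if len(L)>5 and len(Rr)>5:print(round(x,3),"L",np.percentile(L,[3,97]).round(4),"R",np.percentile(Rr,[3,97]).round(4),"mid inner",round((np.percentile(L,3)+np.percentile(Rr,97))/2,4),"outer",round((np.percentile(L,97)+np.percentile(Rr,3))/2,4))
    b=on&(abs(Q[:,1])<.025);F=Q[b&(Q[:,0]<-.03)&(Q[:,0]>-.08),0];print("front rim x",np.percentile(F,[3,97]).round(4))
    B=Q[b&(Q[:,0]>.03)&(Q[:,0]<.08),0];print("back rim x",np.percentile(B,[3,97]).round(4) if len(B)>3 else None)
ana(c,d,"wrist");T=np.load("top2.npz");ana(calibration("top"),T["d"],"top")
E
```

```text
time_s: 7.0
tcp_pos: [0.4758, 0.4164, 0.2623]
tcp_rot: [-1.02, 2.969, -0.002]
ft_force: [0.8, -0.5, 1.1]
grip_width: 0.051
gripper_force: 0.0
wrist plane [0.4653 0.0028 0.0683] 24.95282387866866 1119
-0.04 L [0.0349 0.0518] R [-0.0519 -0.0351] mid inner -0.0001 outer -0.0
-0.025 L [0.036 0.052] R [-0.0519 -0.0351] mid inner 0.0004 outer 0.0001
-0.01 L [0.0364 0.0531] R [-0.0518 -0.0351] mid inner 0.0006 outer 0.0006
0.005 L [0.037  0.0533] R [-0.0516 -0.0353] mid inner 0.0009 outer 0.0008
0.02 L [0.0366 0.0532] R [-0.0516 -0.0348] mid inner 0.0009 outer 0.0008
0.035 L [0.0371 0.0534] R [-0.0513 -0.0349] mid inner 0.0011 outer 0.0011
front rim x [-0.0624 -0.0502]
back rim x [0.0551 0.0607]
top plane [0.4633 0.0006 0.0668] 24.859945583263492 293
-0.04 L [0.0367 0.0517] R [-0.0513 -0.0353] mid inner 0.0007 outer 0.0002
-0.025 L [0.0371 0.0526] R [-0.051  -0.0353] mid inner 0.0009 outer 0.0008
-0.01 L [0.0367 0.0539] R [-0.0509 -0.0367] mid inner 0.0 outer 0.0015
0.005 L [0.0369 0.0546] R [-0.0516 -0.0349] mid inner 0.001 outer 0.0015
0.02 L [0.0371 0.0541] R [-0.0517 -0.0354] mid inner 0.0008 outer 0.0012
0.035 L [0.037  0.0536] R [-0.0516 -0.0349] mid inner 0.0011 outer 0.001
front rim x [-0.0613 -0.048 ]
back rim x [0.0569 0.0615]
```

View pics/w3.png

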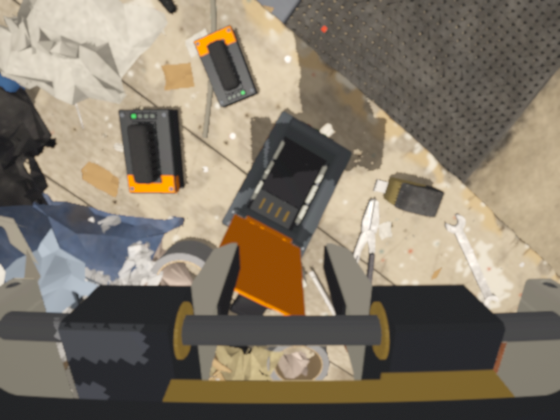

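The wrist view shows the bay at (298,168). Both views agree within about 1 mm and give the expected 25° slope and a face height of 68 mm, so O=(0.4605, 0.4237) and yaw=8.25°. Now the grasp.

```bash
sed -i 's/^O=.*/O=np.array([.4605,.4237,0]);YAW=np.radians(8.25)/' h.py
python3 -m crank '[[0.1,0.88,-4.37,0,0,0,0],[0.1,0.88,-4.37,0,0,0,0],[0.1,0.88,-4.37,0,0,0,0],[0.1,0.89,-4.37,0,0,0,0],[0.1,0,0,4.5,0,0,0],[0.1,0,0,4.5,0,0,0],[0.1,0,0,4.5,0,0,0],[0.1,0,0,4.5,0,0,0],[0.1,0,0,2.3,0,0,0],[0.1,0,0,1.0,0,0,0],[0.1,0,0,0.7,0,0,0],[0.1,0,0,0,0,0,0],[0.1,0,0,0,0,0,0]]'
```

```text
time_s: 8.35
tcp_pos: [0.5556, 0.2586, 0.0428]
tcp_rot: [-1.022, 2.967, 0.0]
ft_force: [-0.5, 0.3, -0.5]
grip_width: 0.051
gripper_force: 0.0
```

```bash
python3 -m crank '[[0.1,0.12,-0.15,0,0,0,0],[0.1,0,0,0,0,0,0],[-1,0,0,0,0,0,0],[-1,0,0,0,0,0,0],[-1,0,0,0,0,0,0],[-1,0,0,0,0,0,0],[-1,0,0,0,0,0,0],[-1,0,0,-2,0,0,0],[-1,0,0,-4,0,0,0],[-1,0,0,-4,0,0,0],[-1,0,0,-4,0,0,0],[-1,0,0,-3,0,0,0],[-1,0,0,0,0,0,0],[-1,0,0,0,0,0,0]]' 55
python3 - <<'E'
from h import *
p,d=camera("wrist");c=calibration("wrist");cv2.imwrite("pics/w4.png",p)
s=observe();t=s["tcp_pos"];M=R.from_rotvec(s["tcp_rot"]).as_matrix()
v,u=np.mgrid[0:420,0:560].reshape(2,-1);P=(cloud(c,np.c_[u,v],d[v,u])-t)@M
k=(d[v,u]>0)&(np.abs(P[:,0])<.08)&(abs(P[:,1])<.06)&(P[:,2]>-.002)&(P[:,2]<.012)
g=k
print(g.sum(),cv2.minAreaRect(P[g][:,:2].astype(np.float32)*1000),np.median(P[g],0),np.polyfit(P[g][:,0],P[g][:,2],1))
A=R.from_euler("z",YAW)*R.from_euler("y",-25,degrees=True)  # bay frame
Bz=A.as_matrix();bay=O+[0,0,.068]
tool=np.c_[-Bz[:,0],Bz[:,1],-Bz[:,2]]
print("rv to target in tool",R.from_matrix(M.T@tool).as_rotvec())
pre=bay+Bz[:,2]*.08; print("tcp",t,M.round(3).tolist(),"pre point",pre,"target tool",tool.round(4).tolist())
E
```

```text
time_s: 9.75
tcp_pos: [0.5532, 0.2558, 0.2096]
tcp_rot: [1.024, -2.967, 0.001]
ft_force: [-0.5, -0.3, -5.2]
grip_width: 0.0256
gripper_force: 55.0
7047 ((5.560760498046875, 0.7545433044433594), (99.90760803222656, 66.56267547607422), 0.2856141924858093) [0.03852943 0.00050578 0.00214114] [0.0138091  0.00165812]
rv to target in tool [ 0.11296907 -0.43234361  0.51229068]
tcp [0.55260622 0.25527798 0.20835846] [[-0.787, -0.617, -0.005], [-0.617, 0.787, -0.003], [0.006, 0.001, -1.0]] pre point [0.42704042 0.41884859 0.14050462] target tool [[-0.8969, -0.1435, 0.4182], [-0.13, 0.9897, 0.0606], [-0.4226, 0.0, -0.9063]]
```

View pics/w4.png

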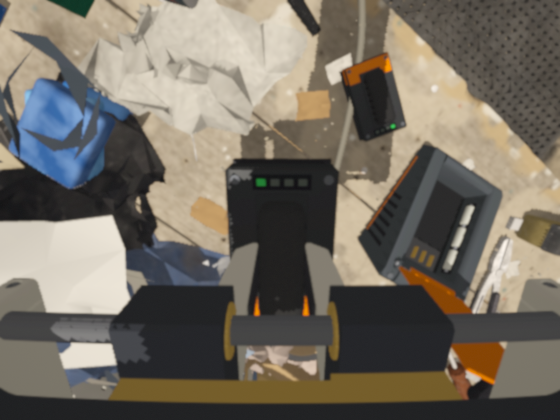

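The pack sits centred in the hand, with its end at (282,165), parallel to the tool and within 0.5 mm. I'll turn it to the bay's orientation, then move out in front and across.

```bash
python3 -m crank '[[-1,0,0,0,0.0188,-0.072,0.0854],[-1,0,0,0,0.0188,-0.072,0.0854],[-1,0,0,0,0.0188,-0.072,0.0854],[-1,0,0,0,0.0188,-0.072,0.0854],[-1,0,0,0,0.0188,-0.072,0.0854],[-1,0,0,0,0.0188,-0.072,0.0854],[-1,3,0,0,0,0,0],[-1,3,0,0,0,0,0],[-1,3,0,0,0,0,0],[-1,3,0,0,0,0,0],[-1,0,3.6,0,0,0,0],[-1,0,3.6,0,0,0,0],[-1,0,3.6,0,0,0,0],[-1,0,3.6,0,0,0,0],[-1,0,3.6,0,0,0,0],[-1,0,0,0,0,0,0],[-1,0,0,0,0,0,0],[-1,0,0,0,0,0,0]]'
cat > st.py <<'E'
from h import *
s=observe();t=s["tcp_pos"];M=R.from_rotvec(s["tcp_rot"]).as_matrix()
Bz=(R.from_euler("z",YAW)*R.from_euler("y",-25,degrees=True)).as_matrix();bay=O+[0,0,.068]
tool=np.c_[-Bz[:,0],Bz[:,1],-Bz[:,2]]
print("tcp in bay mm",((t-bay)@Bz*1000).round(2),"shift to axis in tool cm",((bay-t)@M*100).round(3))
print("turn to target",R.from_matrix(M.T@tool).as_rotvec().round(4),"force in bay",(s["ft_force"]@Bz).round(2),s["grip_width"],s["time_s"])
E
python3 st.py
```

```text
time_s: 11.6
tcp_pos: [0.4204, 0.4163, 0.1582]
tcp_rot: [-0.192, 2.697, 0.039]
ft_force: [0.1, -0.1, -3.5]
grip_width: 0.0255
gripper_force: 55.0
tcp in bay mm [ 1.18 -1.54 98.93] shift to axis in tool cm [0.134 0.187 9.892]
turn to target [-0.0034  0.0017 -0.0008] force in bay [-1.43 -0.07 -3.24] 0.025502624586843773 11.6
```

```bash
python3 -m crank '[[-1,0.1,0.13,2.5,0,0,0],[-1,0,0,2.5,0,0,0],[-1,0,0,0,0,0,0],[-1,0,0,0,0,0,0],[-1,0,0,0,0,0,0]]'; python3 st.py
python3 - <<'E'
from h import *
p,d=camera("scene");cv2.imwrite("pics/s5.png",cv2.resize(p[130:290,150:350],(750,600),interpolation=cv2.INTER_CUBIC))
E
```

```text
time_s: 12.1
tcp_pos: [0.4413, 0.4232, 0.1155]
tcp_rot: [-0.192, 2.694, 0.047]
ft_force: [0.5, -0.0, -3.6]
grip_width: 0.0254
gripper_force: 55.0
tcp in bay mm [ 2.82  2.22 51.14] shift to axis in tool cm [ 0.31  -0.235  5.112]
turn to target [ 0.0024  0.0056 -0.0019] force in bay [-1.09 -0.11 -3.41] 0.02544112746171271 12.1
```

View pics/s5.png

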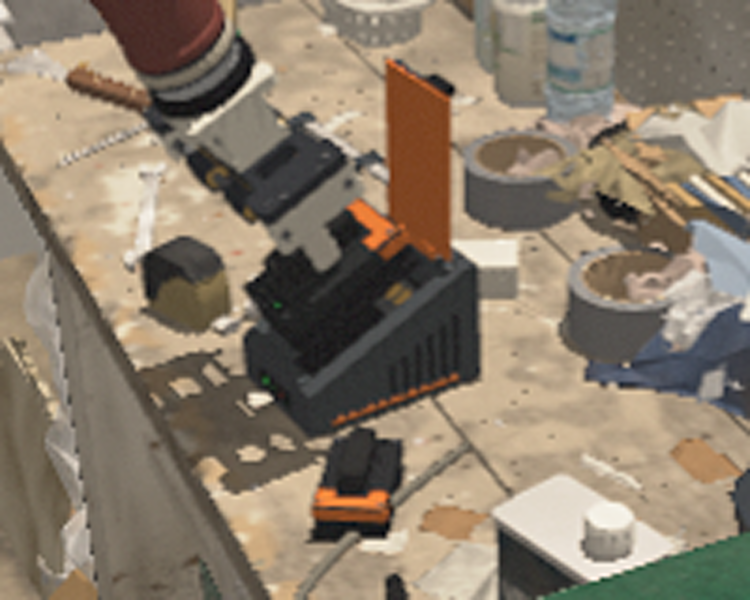

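The pack hovers just over the bay with its orange end at the hinge, around crop pixel (370,225). I'll trim the offset.

```bash
python3 -m crank '[[-1,0.28,-0.28,0,0,0,0],[-1,0,0,0,0,0,0],[-1,0,0,0,0,0,0],[-1,0,0,0,0,0,0],[-1,0,0,0,0,0,0]]'; python3 st.py; python3 -m crank '[[-1,0,0,0,0,0,0],[-1,0,0,0,0,0,0],[-1,0,0,0,0,0,0]]'; python3 st.py
```

```text
time_s: 12.65
tcp_pos: [0.4392, 0.4204, 0.1137]
tcp_rot: [-0.193, 2.694, 0.047]
ft_force: [-0.2, 0.4, -4.2]
grip_width: 0.0256
gripper_force: 55.0
tcp in bay mm [-0.28 -0.18 50.5 ] shift to axis in tool cm [-1.00e-03  7.00e-03  5.05e+00]
turn to target [ 0.0022  0.0053 -0.0011] force in bay [-1.9   0.45 -3.76] 0.025609465230460482 12.65
time_s: 12.95
tcp_pos: [0.4391, 0.4203, 0.1135]
tcp_rot: [-0.193, 2.694, 0.046]
ft_force: [-0.6, -0.1, -5.1]
grip_width: 0.0258
gripper_force: 55.0
tcp in bay mm [-0.38 -0.35 50.35] shift to axis in tool cm [-0.013  0.026  5.035]
turn to target [ 0.0018  0.0051 -0.0011] force in bay [-2.7   0.03 -4.34] 0.02575874293608404 12.95
```

```bash
python3 -m crank '[[-1,-0.04,0,0.8,0,0,0],[-1,0,0,0.8,0,0,0],[-1,0,0,0,0,0,0],[-1,0,0,0,0,0,0]]'; python3 st.py; python3 -m crank '[[-1,0,0,0.5,0,0,0],[-1,0,0,0.5,0,0,0],[-1,0,0,0,0,0,0],[-1,0,0,0,0,0,0]]'; python3 st.py
```

```text
time_s: 13.35
tcp_pos: [0.4463, 0.421, 0.0986]
tcp_rot: [-0.193, 2.695, 0.045]
ft_force: [-0.4, 0.5, -3.8]
grip_width: 0.0257
gripper_force: 55.0
tcp in bay mm [-0.17 -0.67 33.83] shift to axis in tool cm [-1.000e-03  6.400e-02  3.383e+00]
turn to target [ 0.0008  0.0045 -0.0009] force in bay [-1.87  0.54 -3.32] 0.02574141187406294 13.35
time_s: 13.75
tcp_pos: [0.4505, 0.4218, 0.09]
tcp_rot: [-0.193, 2.694, 0.046]
ft_force: [0.3, -0.2, -4.5]
grip_width: 0.0258
gripper_force: 55.0
tcp in bay mm [ 0.06 -0.4  24.22] shift to axis in tool cm [0.018 0.036 2.422]
turn to target [ 0.0015  0.0049 -0.0011] force in bay [-1.67 -0.21 -4.19] 0.02581030309997662 13.75
```

The pack is inside the mouth with no contact forces. I'll press on in small steps.

```bash
python3 -m crank '[[-1,0,0,0.4,0,0,0],[-1,0,0,0.4,0,0,0],[-1,0,0,0,0,0,0]]'; python3 st.py; python3 -m crank '[[-1,0,0,0.4,0,0,0],[-1,0,0,0.4,0,0,0],[-1,0,0,0,0,0,0]]'; python3 st.py
```

```text
time_s: 14.05
tcp_pos: [0.4542, 0.4226, 0.0827]
tcp_rot: [-0.194, 2.694, 0.046]
ft_force: [0.0, 0.7, -4.0]
grip_width: 0.0254
gripper_force: 55.0
tcp in bay mm [ 0.39 -0.22 16.  ] shift to axis in tool cm [0.047 0.019 1.599]
turn to target [ 0.0019  0.0054 -0.0007] force in bay [-1.59  0.67 -3.69] 0.025443866733383433 14.05
time_s: 14.35
tcp_pos: [0.4579, 0.4226, 0.0747]
tcp_rot: [-0.193, 2.694, 0.045]
ft_force: [5.1, 0.9, -10.3]
grip_width: 0.0258
gripper_force: 55.0
tcp in bay mm [ 0.34 -0.66  7.23] shift to axis in tool cm [0.037 0.066 0.723]
turn to target [ 0.0009  0.005  -0.001 ] force in bay [  0.3    0.2  -11.55] 0.0258295764844594 14.35
```

```bash
python3 -m crank '[[-1,0,0,0.25,0,0,0],[-1,0,0,0,0,0,0]]'; python3 st.py; python3 -m crank '[[-1,0,0,0.25,0,0,0],[-1,0,0,0,0,0,0],[-1,0,0,0,0,0,0]]'; python3 st.py
```

```text
time_s: 14.55
tcp_pos: [0.4583, 0.4234, 0.073]
tcp_rot: [-0.194, 2.694, 0.047]
ft_force: [1.3, 1.3, -9.0]
grip_width: 0.0257
gripper_force: 55.0
tcp in bay mm [ 0.14 -0.02  5.49] shift to axis in tool cm [0.017 0.001 0.549]
turn to target [ 0.0021  0.0049 -0.001 ] force in bay [-2.43  1.11 -8.78] 0.025685519798061596 14.55
time_s: 14.85
tcp_pos: [0.4592, 0.4229, 0.0713]
tcp_rot: [-0.193, 2.694, 0.046]
ft_force: [-0.3, -0.6, -4.6]
grip_width: 0.0254
gripper_force: 55.0
tcp in bay mm [ 0.15 -0.6   3.57] shift to axis in tool cm [0.017 0.06  0.357]
turn to target [ 0.0013  0.0049 -0.0014] force in bay [-2.33 -0.54 -3.97] 0.025432790594608293 14.85
```

```bash
python3 -m crank '[[-1,0,0,0.2,0,0,0],[-1,0,0,0,0,0,0],[-1,0,0,0,0,0,0]]'; python3 st.py; python3 -m crank '[[-1,0,0,0.2,0,0,0],[-1,0,0,0,0,0,0],[-1,0,0,0,0,0,0]]'; python3 st.py
```

```text
time_s: 15.15
tcp_pos: [0.4597, 0.4232, 0.0708]
tcp_rot: [-0.193, 2.694, 0.047]
ft_force: [-5.4, -2.7, 8.0]
grip_width: 0.0252
gripper_force: 55.0
tcp in bay mm [ 0.43 -0.37  2.93] shift to axis in tool cm [0.045 0.036 0.293]
turn to target [ 0.0019  0.0055 -0.0015] force in bay [-1.86 -1.92  9.7 ] 0.02521911140952652 15.15
time_s: 15.45
tcp_pos: [0.4598, 0.4232, 0.0708]
tcp_rot: [-0.193, 2.694, 0.047]
ft_force: [-14.3, -5.2, 22.6]
grip_width: 0.0257
gripper_force: 55.0
tcp in bay mm [ 0.49 -0.35  2.9 ] shift to axis in tool cm [0.051 0.034 0.29 ]
turn to target [ 0.0024  0.0058 -0.0017] force in bay [-3.94 -3.09 26.76] 0.025712306704501284 15.45
```

The pack is bottomed, with force rising to 27 N and no more travel. I'll release, withdraw along the face normal and verify.

```bash
python3 -m crank '[[-1,0,0,-0.15,0,0,0],[0.1,0,0,0,0,0,0],[0.1,0,0,0,0,0,0],[0.1,0,0,0,0,0,0],[0.1,0,0,-2,0,0,0],[0.1,0,0,-4,0,0,0],[0.1,0,0,-4,0,0,0],[0.1,0,0,-4,0,0,0],[0.1,0,-4,0,0,0,0],[0.1,0,-4,0,0,0,0],[0.1,0,-4,0,0,0,0],[0.1,0,0,0,0,0,0],[0.1,0,0,0,0,0,0]]'; python3 - <<'E'
from h import *
Bz=(R.from_euler("z",YAW)*R.from_euler("y",-25,degrees=True)).as_matrix();bay=O+[0,0,.068]
a=[]
for n in("top","scene","wrist"):
    p,d=camera(n);c=calibration(n)
    v,u=np.mgrid[0:420,0:560].reshape(2,-1);g=d[v,u]>0;Q=(cloud(c,np.c_[u,v],d[v,u])-bay)@Bz
    pk=g&(abs(Q[:,0])<.05)&(abs(Q[:,1])>.016)&(abs(Q[:,1])<.03)&(abs(Q[:,2])<.03)
    rl=g&(abs(Q[:,0])<.05)&(abs(Q[:,1])>.041)&(abs(Q[:,1])<.049)&(abs(Q[:,2])<.03)
    if pk.sum()>20: print(n,"pack z",np.median(Q[pk,2]),"rails z",np.median(Q[rl,2]),"slope",np.polyfit(Q[pk,0],Q[pk,2],1)[0],np.polyfit(Q[pk,1],Q[pk,2],1)[0],pk.sum(),rl.sum())
    fl=g&(abs(Q[:,1])<.04)&(Q[:,2]>.03)&(Q[:,2]<.14)&(Q[:,0]>.05)&(Q[:,0]<.2)
    if fl.sum()>20: print(n,"flap angle from face",np.pi-np.median(np.arctan2(Q[fl,2]-.0045,Q[fl,0]-.07)),fl.sum())
    a.append(cv2.resize(p[150:290,150:350] if n!="wrist" else p,(400,280)))
cv2.imwrite("pics/fin.png",np.hstack(a[:2]))
E
```

```text
time_s: 16.75
tcp_pos: [0.4193, 0.2952, 0.1957]
tcp_rot: [-0.19, 2.693, 0.047]
ft_force: [-0.2, 0.9, -0.1]
grip_width: 0.0512
gripper_force: 0.0
top pack z -0.00030099168409961313 rails z -0.0004444614940028343 slope 0.0003731575113651568 -0.0024879324918391753 568 327
top flap angle from face 2.06464157620933 705
scene pack z 0.000345492075452673 rails z 2.450218029300188e-05 slope 0.005842997436325128 0.01684899161341107 159 118
scene flap angle from face 2.0513180675886384 539
wrist pack z 0.0010109308261430758 rails z 0.000891939316843603 slope 0.004186891155998338 -7.690484060331433e-05 1932 1338
wrist flap angle from face 2.02532185713146 389
```

View pics/fin.png

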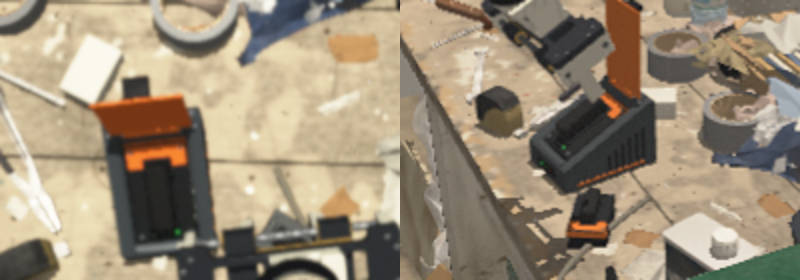

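The pack sits flush, within 0.4 mm of the rails, with its orange end at the hinge (left panel, (155,155)). The flap is open at about 2.05 rad, and the arm is clear.

```bash
python3 -c "
from plant import *
print(sign_off())"
```

```text
the job is handed in; nothing more can be done
None
```

The job is handed in: the pack is latched flush in the bay (within about 0.4 mm) with its orange end to the hinge, the flap stands open at about 2.05 rad, and the arm is clear with the other things on the bench left alone; no verdict was returned.

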